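# Card in the stand, clip held open over it

## Task

Take the wide (landscape) sign card out of the two-slot rack, stand it fully home in the pocket of the card stand and let go of it. Then squeeze the handles of the spring clip to take it off the wall of the bin, and hold it wide open, jaws down, astride the middle of the card's top edge, its jaw tips about 2 cm below that edge and clear of the card, so that I can slip an order sheet in beside the card. Finish while still holding the clip squeezed open there: never let it bite the card, and leave the tall card and the other things where they are.

Things in the scene. Friction and masses are not known exactly. Their poses are not given: they have to be found in the camera images.
- card_center (a point): Centre of the loose wide white foam-board sign card, 8 mm thick (its x axis), 110 mm wide (y), 84 mm tall (z, up), plain ruled form on its -x face; it stands upright in one of the rack's two slots (either one), its foot 8 mm above the table, with its top 84 mm above the foot. 50 g.
- card_top (a point): Middle of the same card's top edge, same axes, 42 mm above card_center.
- tall_card_center (a point): Centre of the other, portrait white card, 8 x 80 x 112 mm (x, y, z), upright in the rack's other slot. A bystander that stays there.
- rack: Fixed card rack: plywood base 142 x 138 x 8 mm with two aluminium channels along y, centred 40 mm before and behind the origin (x = -0.04 and +0.04); slots 12.5 mm wide, 114 mm long, walls to 28 mm and flared lips to 35 mm above the table. Origin: centre of its underside on the table.
- pocket (a point): Middle of the pocket's floor, 8 mm above the table, in the fixed card stand: plywood base 74 x 142 mm with one aluminium pocket, 10.2 mm thick (x axis) by 113 mm long (y axis) inside, z up; straight walls to 26 mm above the floor, lips flared outward by 4 mm to 33 mm above the floor. When seated the card's foot is on this floor: card_center 42 mm above it. The card may face either way.
- bin: Fixed grey open bin, 110 x 170 x 60 mm (x, y, z), walls 4 mm, two pens lying in it. The clip stands upright on its near (-x) wall, handles up, coil resting on the rim (pin 68 mm above the table), one jaw either side of the wall. Origin: centre of its underside on the table.
- clip_grip (a point): Centre of the handles of the loose steel spring clip (80 g), 30 mm above its pin. z up along the handles, x: the way handles are squeezed and jaws part, y: along the pin. Handles 30 mm wide in y, from 9 to 50 mm above the pin, about 52 mm over their flared tops at the start; fully squeezed their outer faces are upright, parallel, 25 mm apart (firm stop).
- clip_mouth (a point): Midpoint between the clip's jaw tips, 44 mm below the pin, 74 mm below clip_grip, same axes. Tips are rolled, 6 mm round, 36 mm long in y; fully squeezed the gap between them is about 28 mm, 40 mm over the outsides. A coil of 8 mm radius round the pin closes the throat 36 mm above the tips.
- clip_jaw1 (a joint): Angle of one half of the clip about its pin (rad); the other half turns by the same amount. -0.045 jaws shut, 0 gripping the 4 mm bin wall (start), 0.28 fully squeezed open (stop). The spring pushes back with about 10 N at the handle tops there (14 N at clip_grip); let go and the jaws snap shut.
Things that resemble listed ones, but are neither listed nor needed, are in the scene too. Leave any blue look-alike of the part that bears card_center alone.

How it is judged:
By the outcome, as a careful person would: the job done as asked, in the order asked, and still so for the second after the job is handed in, while the arm keeps its last pose, push and grip.
It also fails if it takes over 58 s, if anything falls off the work surface, if the arm or the gripper's body presses on something with over 40 N, if the wrist force passes 120 N, or if a joint passes its speed limit or range.

## Robot

A 6-joint arm with a two-finger parallel gripper is mounted at the origin on a cart in front of the work surface, level with it; the furniture and walls round the work are solid. World frame = base frame: x ahead of the robot, y to its left, z up, the work surface at z = 0. Lengths are in m, angles in rad, forces in N, time in s.
With the tool pointing down it reaches from about 0.3 to 0.775 m from the base axis. Payload 14.6 kg.
Tool frame: the origin (TCP) lies where the fingers leave the gripper's body, on its centre line; the fingertips stand 73 mm ahead of it and the grasp point (between the pads) lies 54 mm ahead of it; z points along the fingers, y is the line along which they close (so a half turn about z gives the same grasp; the last joint's range is limited). The gripper opens to 85 mm and grips with 20 to 120 N. Pads are 22 mm wide; open, the fingers measure 114 mm over their backs; the gripper's body (76 mm by 85 mm) begins 54 mm behind the grasp point. The pads swing forward as they close: fully open they stand 13 mm farther back than shut.
Start: joints at [1.204, 0.3, 1.521, -0, 1.321, -0.067], TCP at [0.162, 0.525, 0.304] pointing down, gripper open.
Joint ranges: [-3.03, 3.03], [-0.79, 2.21], [0.23, 2.52], [-1.04, 4.18], [0, 3.07], [-2.55, 2.55]. Speed limits (rad/s): [2.22, 2.22, 2.57, 3.14, 3.14, 3.14].

## Interface

Orientations are given as [roll, pitch, yaw] about the fixed x, y, z axes, in that order (R = Rz(yaw) Ry(pitch) Rx(roll)).
In Python, from station import robot gives the robot as it stands.
- The arm moves only by the shell command python3 -m crank 'ROWS' [FORCE]. ROWS is JSON, a list of rows, each a list of 3 entries, a list of its own where there are three numbers: the opening in per cent of the stroke, from 0 (shut) to 100 (fully open), then the shift along the tool's x, y, z in cm, then the turn about the tool's z in rad. A call has 1 to 10 rows; each row shifts and turns the commanded pose from where the row before left it, along the tool's axes as they then stand; what a row does not reach is not made up. A row lasts 1/10 s, in which the tool goes at most 50 mm and 8.59 degrees, less where a joint would pass 70% of its speed; a pose out of reach is approached as far as the arm can. A call with a gripper value outside its range is refused whole. The fingers move at their own pace and stop on an object; FORCE is the grip in N (left out, the last holds). Time passes only in rows, so rows that do not move let the fingers close. It gives the time, the measured TCP pose, the force, the opening and the grip force at its end, in the units of the state.
- robot.sense(): the state, without advancing time (a new reading comes with each control period).
- robot.read_camera(name): name is "scene" or "top" or "wrist"; returns the picture (384x512x3 uint8, blue, green, red); there is no depth.
- robot.camera_model(name): a dict with "mtx" (3x3 intrinsics, pixels), "k1" (the pictures are not rectified: a ray, as slopes to the right and down, at radius r is drawn at 1 + k1 r^2 times it, then the intrinsics apply), "world_from_camera" (4x4, takes a point from camera to world coordinates). Camera axes: x right, y up, looking along -z (the intrinsics and any distortion apply to the point x, -y, -z); pixel columns grow to the right and rows downward; lengths in m; the calibration is good to about 2 mm. A picture is of the moment at which its call begins: read the wrist's pose just before it. camera_model takes no time and is no camera call; for the wrist camera it gives the pose at the moment of the call.
- robot.close_job(): hands the job in; it is judged then, once.
The state is a dict: "clock": time; "joint_pos": joint angles; "joint_vel": joint speeds; "joint_torque": joint torques, N m; "ee_pos": TCP position; "orientation": TCP orientation; "wrist_force": force on the tool from outside, world axes, zero at the start; "moment": the same for the moment, N m; "grip_width": finger opening in m; "finger_force": force on a finger pad.
Only numpy, scipy, OpenCV 4.12 (cv2) and the standard library are available. Lean on these libraries where they do the work, as an engineer would, in place of code of your own. Each camera call takes 0.05 s, during which the arm holds its last target. There are 200 camera calls.

## Working session

There is one attempt and no reset: what is moved stays moved. The work goes in short steps, Python scripts to look and compute and a shell command to move; the robot and the scene stay as the last step left them, time stands still between calls to the robot, and variables do not carry over. Pictures are saved under pics/ and viewed, at most 10 in all, crops included, and the job is handed in when it is done.

```bash
ls; mkdir -p pics; cat > h.py <<'E'
import numpy as np, cv2
from station import robot
def ray(cm,px):
    K=np.array(cm["mtx"]);T=np.array(cm["world_from_camera"]);k=cm["k1"]
    d=np.linalg.inv(K)@[px[0],px[1],1.]; rd=np.hypot(d[0],d[1]); r=rd
    for _ in range(30): r=rd/(1+k*r*r)
    s=r/rd if rd>0 else 1
    v=T[:3,:3]@np.array([d[0]*s,-d[1]*s,-1.]); return T[:3,3],v/np.linalg.norm(v)
def onz(cm,px,z):
    o,v=ray(cm,px); return o+v*(z-o[2])/v[2]
def proj(cm,p):
    T=np.array(cm["world_from_camera"]);c=T[:3,:3].T@(np.array(p)-T[:3,3]); x,y=c[0]/-c[2],-c[1]/-c[2]
    f=1+cm["k1"]*(x*x+y*y); return (np.array(cm["mtx"])@[x*f,y*f,1])[:2]
def tri(c1,p1,c2,p2):
    a,u=ray(c1,p1);b,v=ray(c2,p2); s=np.linalg.lstsq(np.c_[u,-v],b-a,rcond=None)[0]
    p,q=a+u*s[0],b+v*s[1]; return (p+q)/2,np.linalg.norm(p-q)
E
python3 - <<'E'
from h import *
import json
print(robot.sense())
for n in("scene","top"):
    im=robot.read_camera(n);cv2.imwrite(f"pics/{n}0.png",im);c=robot.camera_model(n);print(n,np.round(c["mtx"],1).tolist(),c["k1"],np.round(c["world_from_camera"],3).tolist())
a=cv2.imread("pics/scene0.png")
cv2.imwrite("pics/s0.png",cv2.resize(a,(800,600)));cv2.imwrite("pics/t0.png",cv2.resize(cv2.imread("pics/top0.png"),(800,600)))
E
```

```text
pics
{'clock': 0.0, 'joint_pos': array([ 1.20439748e+00,  3.00467468e-01,  1.52162814e+00, -1.55698698e-05,
        1.32069788e+00, -6.65957550e-02]), 'joint_vel': array([ 0.00050408, -0.00078394, -0.00060323,  0.0003366 ,  0.00079306,
       -0.00100213]), 'joint_torque': array([-1.14394130e-03, -5.43498194e+01, -3.61788797e+01, -2.26933821e-04,
        4.03098558e-03,  1.21366776e-05]), 'ee_pos': array([0.16237662, 0.52531214, 0.30330335]), 'orientation': array([-3.14039348e+00, -6.48637240e-05,  2.84179338e+00]), 'wrist_force': array([-0.37553304, -0.58214478,  0.34561627]), 'moment': array([ 0.05365144, -0.01287191, -0.04583408]), 'finger_force': 0.0, 'grip_width': 0.08546346221236115}
scene [[435.2, 0.0, 257.3], [0.0, 435.2, 191.7], [0.0, 0.0, 1.0]] -0.061827991307446824 [[0.447, 0.494, -0.745, -0.73], [-0.894, 0.27, -0.357, -0.73], [0.024, 0.826, 0.563, 0.984], [0.0, 0.0, 0.0, 1.0]]
top [[428.3, 0.0, 253.3], [0.0, 428.3, 192.9], [0.0, 0.0, 1.0]] -0.0985683949719531 [[-0.021, 0.986, -0.167, 0.245], [-1.0, -0.021, 0.002, -0.125], [-0.001, 0.167, 0.986, 1.467], [0.0, 0.0, 0.0, 1.0]]
```

View pics/s0.png

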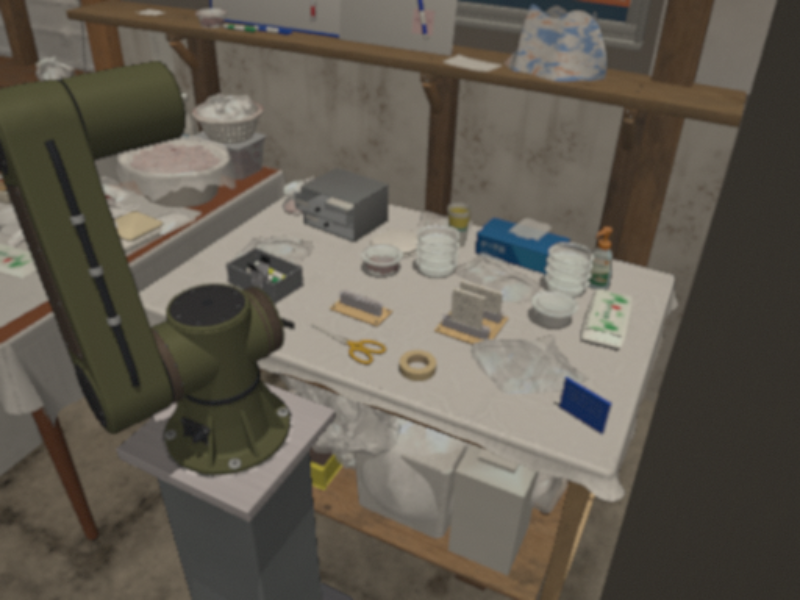

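View pics/t0.png

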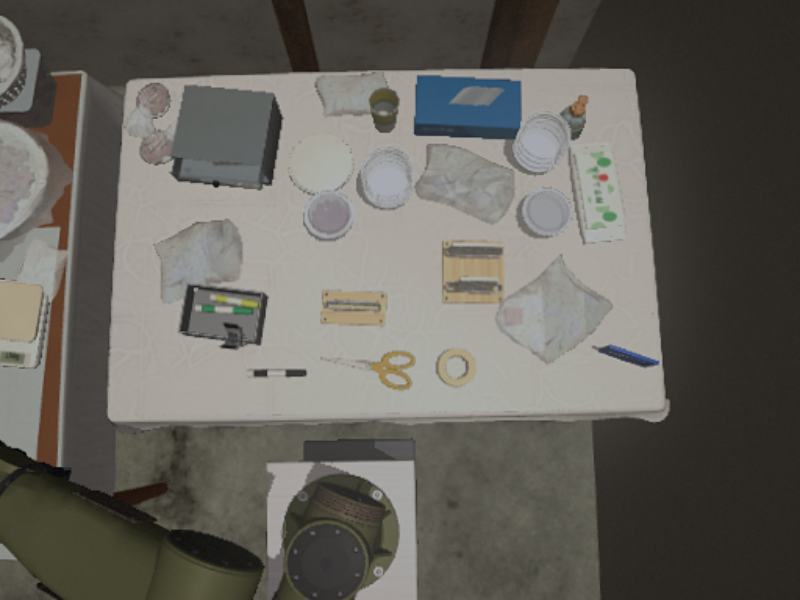

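The scene view shows the arm, bin, stand and rack. In the top view (800×600 scale) the rack is at about (473,272), the stand at (353,307), and the bin at (223,316) with the clip at (232,337). What could be taken for the wide card, in scene-view pixels:
- the near-slot card at (467,312)
- the far-slot card at (480,300)
- the blue card at (585,405), which is the look-alike

I'll check these in one close crop.

```bash
python3 - <<'E'
from h import *
s=cv2.imread("pics/scene0.png");t=cv2.imread("pics/top0.png")
def cr(im,x,y,w=66,h=50): return cv2.resize(im[y:y+h,x:x+w],(400,300),interpolation=cv2.INTER_CUBIC)
cv2.imwrite("pics/m0.png",np.vstack([np.hstack([cr(s,272,175),cr(t,270,148)]),np.hstack([cr(t,193,172),cr(t,110,178)])]))
E
```

```text
(no output)
```

View pics/m0.png

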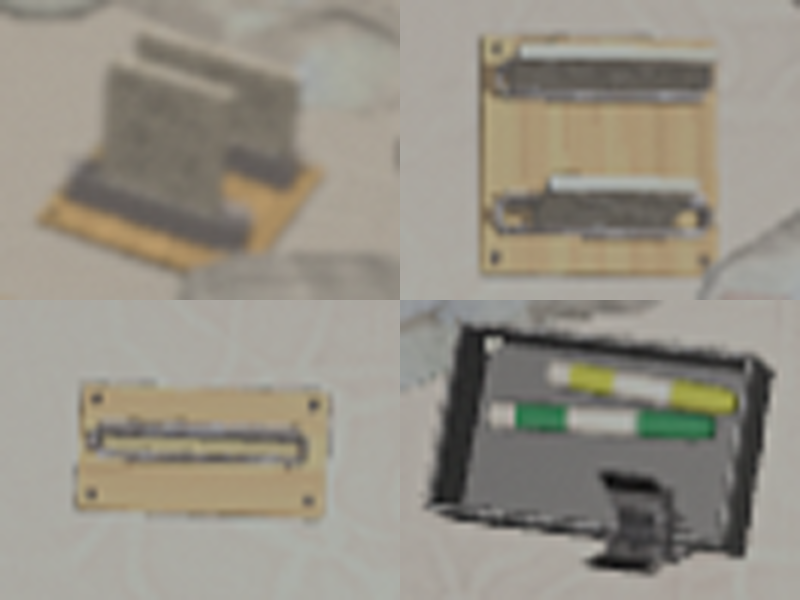

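The wide card is in the far slot: its white top edge spans (520..716, 50) in the montage, about 105 mm. The near-slot card's edge spans (550..697, 183), about 80 mm, so that is the tall one. The blue card elsewhere is the look-alike. The clip is on the bin wall at (635,525). Next I take rough positions.

```bash
python3 - <<'E'
from h import *
t=cv2.imread("pics/top0.png");c=robot.camera_model("top")
def ctrs(mask,mn=60):
    return [k for k in cv2.findContours(mask,cv2.RETR_EXTERNAL,cv2.CHAIN_APPROX_NONE)[0] if cv2.contourArea(k)>mn]
hsv=cv2.cvtColor(t,cv2.COLOR_BGR2HSV)
m=cv2.inRange(hsv,(10,60,90),(30,255,255));m=cv2.morphologyEx(m,cv2.MORPH_CLOSE,np.ones((9,9)))
for k in ctrs(m,300):
    x,y,w,h=cv2.boundingRect(k)
    if 190<x<340 and 140<y<220:
        P=np.array([onz(c,p[0],.008)[:2] for p in k]).astype(np.float32)
        r=cv2.minAreaRect(P*1000);print("ply",(x,y,w,h),r)
def W(mx,my,ox,oy): return ox+mx/6.06,oy+my/6.0
for n,p,z in [("wideL",(520,50),.092),("wideR",(716,50),.092),("tallL",(550,183),.12),("tallR",(697,183),.12)]:
    print(n,onz(c,(270+(p[0]-400)/6.06,148+p[1]/6),z))
for n,p,z in [("binNL",(432,505),.06),("binNR",(740,552),.06),("binFL",(462,322),.06),("binFR",(768,362),.06),("clipfarh",(640,482),.118),("clipnearh",(625,565),.118),("clip",(640,520),.076)]:
    print(n,onz(c,(110+(p[0]-400)/6.06,178+(p[1]-300)/6),z))
im=robot.read_camera("wrist");cv2.imwrite("pics/w0.png",im);cm=robot.camera_model("wrist");print(cm)
s=robot.sense();print(s["ee_pos"],s["orientation"])
E
```

```text
ply (206, 186, 41, 22) ((480.1376037597656, -32.878868103027344), (139.51377868652344, 71.53155517578125), 86.60794830322266)
ply (283, 154, 39, 40) ((556.827392578125, -299.7574462890625), (133.4554443359375, 139.4512176513672), 88.08555603027344)
wideL [ 0.59761981 -0.25127259  0.092     ]
wideR [ 0.59554176 -0.35868682  0.092     ]
tallL [ 0.51682926 -0.26194711  0.12      ]
tallR [ 0.51522023 -0.34012609  0.12      ]
binNL [0.42746253 0.33486002 0.06      ]
binNR [0.39806263 0.16275605 0.06      ]
binFL [0.53106813 0.3211319  0.06      ]
binFR [0.50436132 0.14840115 0.06      ]
clipfarh [0.43019596 0.20453913 0.118     ]
clipnearh [0.38595847 0.21175984 0.118     ]
clip [0.41494992 0.21442233 0.076     ]
{'mtx': array([[327.22000256,   0.        , 260.7510583 ],
       [  0.        , 327.22000256, 187.63890597],
       [  0.        ,   0.        ,   1.        ]]), 'k1': -0.05609203710793852, 'world_from_camera': array([[ 0.29519786, -0.91751209, -0.26651415,  0.09467614],
       [ 0.95543555,  0.28316813,  0.083419  ,  0.54699169],
       [-0.00106963, -0.2792622 ,  0.96021429,  0.37328849],
       [ 0.        ,  0.        ,  0.        ,  1.        ]])}
[0.16240014 0.52536658 0.30345857] [-3.14071286e+00 -6.61176784e-05  2.84177906e+00]
```

View pics/w0.png

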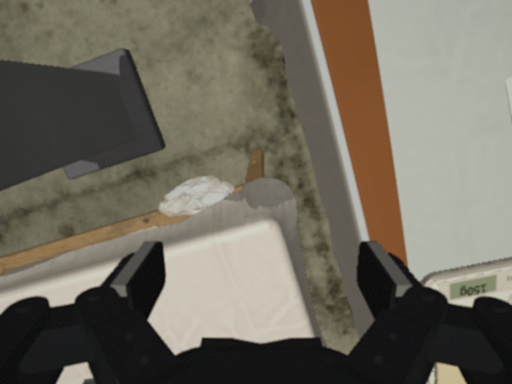

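The wrist view shows the table corner and the fingers at the bottom of the frame, so the camera sits on the tool +x side. The wide card is near (0.597,-0.305), the stand near (0.480,-0.033) and the clip near (0.408,0.208). I'll turn to yaw of about 1.55, then pass over the clip, the stand and the rack with pictures.

```bash
python3 -m crank '[[100,[0,0,0],0.145],[100,[0,0,0],0.145],[100,[0,0,0],0.145],[100,[0,0,0],0.145],[100,[0,0,0],0.145],[100,[0,0,0],0.145],[100,[0,0,0],0.145],[100,[0,0,0],0.145],[100,[0,0,0],0.132]]' && python3 -m crank '[[100,[-3.1,2.48,0],0],[100,[-3.1,2.48,0],0],[100,[-3.1,2.48,0],0],[100,[-3.1,2.48,0],0],[100,[-3.1,2.48,0],0],[100,[-3.1,2.48,0],0],[100,[-3.1,2.48,0],0],[100,[-3.1,2.48,0],0],[100,[-3.1,2.48,0],0],[100,[-3.1,2.48,0],0]]'; cat > snap.py <<'E'
import sys,pickle
from h import *
n=sys.argv[1];c=robot.camera_model("wrist");im=robot.read_camera("wrist");s=robot.sense()
cv2.imwrite(f"pics/{n}.png",im);pickle.dump(c,open(f"{n}.pkl","wb"));print(s["clock"],s["ee_pos"],s["orientation"],abs(s["joint_vel"]).max())
E
python3 -m crank '[[100,[0,0,0],0]]' >/dev/null; python3 snap.py wbin
```

```text
clock: 1.05
ee_pos: [0.1624, 0.5254, 0.3036]
orientation: [-3.141, 0.001, 1.544]
wrist_force: [0.4, -0.4, -0.5]
grip_width: 0.0854
finger_force: 0.0
clock: 2.05
ee_pos: [0.4046, 0.2088, 0.3039]
orientation: [3.142, -0.0, 1.55]
wrist_force: [0.4, -0.4, 0.9]
grip_width: 0.0851
finger_force: 0.0
2.2 [0.40470609 0.20890526 0.30367303] [-3.14122817e+00  2.29924135e-04  1.54645309e+00] 0.05897140271068184
```

```bash
python3 -m crank '[[100,[-3.95,1.33,0],0],[100,[-3.95,1.33,0],0],[100,[-3.95,1.33,0],0],[100,[-3.95,1.33,0],0],[100,[-3.95,1.33,0],0],[100,[-3.95,1.33,0],0],[100,[0,0,0],0],[100,[0,0,0],0]]' | head -2 && python3 snap.py wstand; python3 -m crank '[[100,[-3.4,1.5,0],0],[100,[-3.4,1.5,0],0],[100,[-3.4,1.5,0],0],[100,[-3.4,1.5,0],0],[100,[-3.4,1.5,0],0],[100,[-3.4,1.5,0],0],[100,[-3.4,1.5,0],0],[100,[-3.4,1.5,0],0],[100,[0,0,0],0],[100,[0,0,0],0]]'|head -2 && python3 snap.py wrack
python3 - <<'E'
import cv2,numpy as np
a=[cv2.imread(f"pics/w{n}.png")[0:300] for n in("bin","stand","rack")]
b=[cv2.resize(x,(512,300)) for x in a]
g=np.zeros((600,800,3),np.uint8)
for i,x in enumerate(b):
    y=x[:, 56:456]; r,c=divmod(i,2); g[r*300:r*300+300,c*400:c*400+400]=y
cv2.imwrite("pics/m1.png",g)
E
```

```text
clock: 3.0
ee_pos: [0.4786, -0.028, 0.3036]
3.05 [ 0.4784912  -0.02739628  0.30372526] [-3.14114314e+00 -3.31779288e-04  1.55022519e+00] 0.01757977403099598
clock: 4.05
ee_pos: [0.5935, -0.3015, 0.3033]
4.1 [ 0.59335256 -0.30100263  0.30373982] [-3.14118689e+00 -4.56176997e-04  1.55142707e+00] 0.01893833698536054
```

View pics/m1.png

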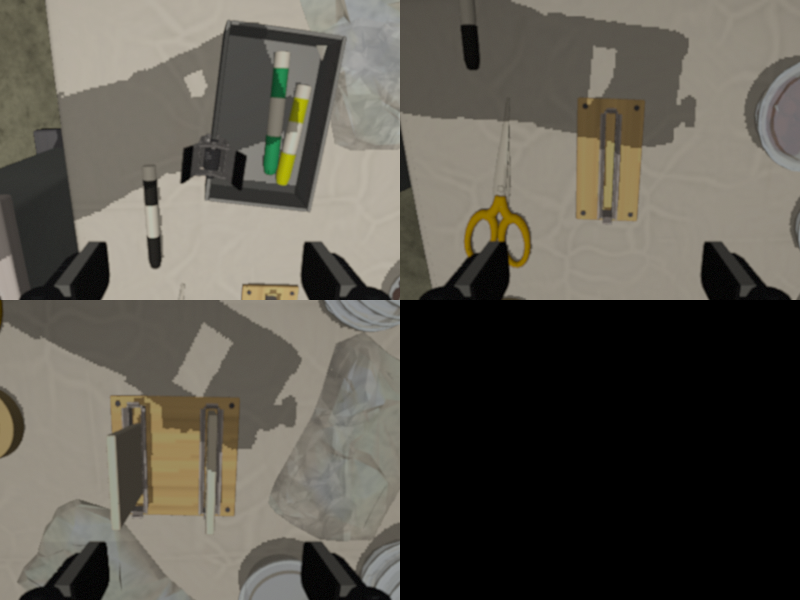

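The montage shows the clip on the bin's near wall at (213,160), jaws either side of it. The stand's pocket runs from (608,108) to (607,220). The wide card's top edge in the right slot of the rack is at about (210,420)–(209,533).

```bash
python3 - <<'E'
from h import *
import pickle
im=cv2.cvtColor(cv2.imread("pics/wrack.png"),cv2.COLOR_BGR2GRAY)
for v in (100,104,108,115,125,140,155,170,185,200,215,225,231,233,235,238): print(v,im[v,252:286].tolist())
im=cv2.cvtColor(cv2.imread("pics/wstand.png"),cv2.COLOR_BGR2GRAY)
print()
for v in (104,108,112,120,130,145,160,175,190,205,212,216,220,224): print(v,im[v,244:286].tolist())
E
```

```text
100 [85, 84, 84, 86, 86, 85, 85, 87, 85, 85, 87, 86, 86, 86, 86, 86, 85, 86, 85, 87, 86, 86, 85, 87, 86, 86, 86, 85, 85, 85, 85, 85, 86, 84]
104 [85, 86, 86, 86, 86, 86, 87, 86, 85, 82, 80, 79, 80, 80, 79, 79, 81, 81, 81, 82, 81, 83, 85, 86, 86, 88, 87, 86, 87, 86, 86, 86, 80, 63]
108 [85, 84, 86, 84, 83, 79, 77, 74, 71, 67, 62, 61, 60, 65, 67, 67, 69, 69, 67, 66, 62, 62, 72, 74, 77, 82, 85, 86, 85, 87, 86, 87, 85, 77]
115 [84, 85, 83, 80, 80, 75, 69, 65, 66, 70, 75, 74, 72, 79, 85, 85, 85, 84, 86, 84, 79, 68, 62, 63, 67, 69, 74, 74, 80, 83, 83, 84, 83, 84]
125 [81, 80, 81, 77, 77, 72, 67, 65, 69, 70, 76, 80, 86, 93, 96, 97, 98, 98, 98, 96, 88, 73, 63, 65, 70, 76, 81, 84, 83, 82, 83, 81, 84, 82]
140 [136, 136, 134, 123, 103, 80, 68, 67, 74, 78, 73, 71, 84, 93, 98, 98, 98, 98, 97, 94, 86, 76, 68, 67, 70, 76, 78, 81, 82, 84, 83, 83, 83, 81]
155 [130, 129, 130, 131, 127, 112, 96, 88, 85, 82, 80, 82, 89, 95, 99, 98, 96, 98, 97, 89, 75, 66, 74, 100, 122, 130, 132, 132, 134, 133, 133, 133, 132, 134]
170 [134, 134, 135, 134, 122, 105, 95, 92, 98, 115, 124, 129, 139, 144, 138, 120, 103, 97, 
[... 3489 characters left out ...]
9, 112, 125, 132, 134, 133, 132, 132, 131, 133, 134, 134, 133, 128, 115, 104]
216 [132, 133, 132, 132, 131, 129, 128, 127, 130, 130, 124, 106, 93, 90, 79, 65, 62, 66, 69, 67, 65, 64, 60, 66, 84, 94, 103, 116, 127, 132, 133, 133, 133, 131, 132, 134, 134, 134, 133, 124, 106, 88]
220 [139, 138, 137, 136, 136, 136, 136, 138, 138, 137, 136, 138, 142, 137, 120, 100, 93, 93, 93, 95, 93, 93, 95, 101, 120, 129, 131, 132, 133, 133, 130, 130, 129, 129, 131, 131, 131, 132, 131, 130, 131, 132]
224 [140, 139, 139, 139, 139, 139, 139, 139, 139, 142, 142, 143, 143, 143, 140, 137, 135, 130, 127, 129, 130, 132, 133, 134, 139, 146, 146, 147, 147, 146, 147, 147, 146, 147, 146, 145, 145, 143, 144, 142, 141, 141]
```

```bash
cat > ply.py <<'E'
from h import *
import pickle
def ply(n,box,zs=.008):
    c=pickle.load(open(n+".pkl","rb"));im=cv2.imread(f"pics/{n}.png");x0,y0,x1,y1=box
    hsv=cv2.cvtColor(im,cv2.COLOR_BGR2HSV);m=cv2.inRange(hsv,(8,75,50),(28,255,255));M=np.zeros_like(m);M[y0:y1,x0:x1]=m[y0:y1,x0:x1]
    M=cv2.morphologyEx(M,cv2.MORPH_CLOSE,np.ones((25,25)));k=max(cv2.findContours(M,0,1)[0],key=cv2.contourArea)
    r=cv2.minAreaRect((np.array([onz(c,p[0],zs)[:2] for p in k])*1000).astype(np.float32));print(n,"ply",np.round(r[0],1),np.round(r[1],1),round(r[2],2))
    g=cv2.cvtColor(im,cv2.COLOR_BGR2GRAY);bh=cv2.morphologyEx(g,cv2.MORPH_BLACKHAT,np.ones((9,9)))
    return c,im,bh
if __name__=="__main__":
    def dots(n,pts):
        c,im,bh=ply(n,(150,80,320,230)) ; S=[]
        for u,v in pts:
            w=bh[v-5:v+6,u-5:u+6].astype(float);w=np.maximum(w-w.max()*.4,0);yy,xx=np.mgrid[-5:6,-5:6]
            S.append(onz(c,(u+(w*xx).sum()/w.sum(),v+(w*yy).sum()/w.sum()),.008)[:2]*1000)
        S=np.array(S);print(np.round(S,1).tolist(),"mean",S.mean(0), "edges",[np.round(np.linalg.norm(S[i]-S[j]),1) for i,j in((0,1),(1,3),(3,2),(2,0))], "yaw", [np.arctan2(-(S[i]-S[j])[0],(S[i]-S[j])[1]) for i,j in((0,2),(1,3))])
        return c
    c=dots("wstand",[(242,101),(293,107),(239,213),(290,214)])
    for v,a,b in [(120,257.5,276),(130,257.3,276.5),(160,256.4,277),(175,256,276),(190,255.5,275),(205,255.2,274)]: print(v,onz(c,((a+b)/2,v),.041)*1000,(onz(c,(b,v),.041)-onz(c,(a,v),.041))[0]*1000)
    c=dots("wrack",[(174,104),(288,106),(170,215),(283,210)])
    for v,a,b in [(125,264,272.3),(140,264,272.2),(185,262.7,270.8),(200,262.3,270.7),(215,262,269.7),(231,261.9,269),(234,261.9,269)]: print(v,onz(c,((a+b)/2,v),.092)*1000,(onz(c,(b,v),.092)-onz(c,(a,v),.092))[0]*1000)
    p=onz(c,(265.4,234),.092)
    for L in(105,110,115): print(L,proj(c,p+[0.0015,L/1000,0]))
E
python3 ply.py
```

```text
wstand ply [482.6 -32.1] [141.   73.3] 86.74
[[458.0, 31.1], [514.0, 27.5], [450.8, -92.8], [507.3, -96.4]] mean [482.5314619  -32.65154502] edges [np.float64(56.1), np.float64(124.0), np.float64(56.6), np.float64(124.2)] yaw [np.float64(-0.05802539215040572), np.float64(-0.05430309463476126)]
120 [485.46588481  17.23644914  41.        ] 18.502423918199227
130 [485.44859852   7.28869416  41.        ] 19.352750940720142
160 [484.72843893 -23.47752515  41.        ] 21.275893174835524
175 [483.72953236 -39.41832119  41.        ] 20.92107083588607
190 [482.65278719 -55.77313889  41.        ] 20.667925096281735
205 [481.65544008 -72.5739304   41.        ] 20.198060997526024
wrack ply [ 559.2 -300.1] [136.9 140.7] 87.58
[[499.4, -238.1], [623.3, -243.2], [477.7, -366.3], [618.7, -363.0]] mean [ 554.77757826 -302.63243619] edges [np.float64(124.0), np.float64(119.9), np.float64(141.0), np.float64(130.1)] yaw [np.float64(-0.16764238649437538), np.float64(-0.03896660157467535)]
125 [ 600.50833163 -256.26556877   92.        ] 7.047077357924425
140 [ 600.28743367 -269.02264829   92.        ] 7.045124807463665
185 [ 598.53047584 -309.16142046   92.        ] 7.227303579772193
200 [ 598.09747743 -323.24683433   92.        ] 7.596152445698001
215 [ 597.28696607 -337.71685262   92.        ] 7.060069002135627
231 [ 596.67112825 -353.61951257   92.        ] 6.609890719778799
234 [ 596.62368033 -356.65863151   92.        ] 6.6291928846581305
105 [265.19854529 119.55617281]
110 [265.10133956 113.53766938]
115 [265.00306487 107.46662166]
```

Stand centre is about (0.483,-0.032) with yaw -0.057. The wide card's centre is about (0.5988,-0.302) with yaw -0.037. Now I descend over the card.

```bash
python3 -m crank '[[45,[-0.1,0.54,2.6],0.017],[45,[0,0,3.2],0],[45,[0,0,3.2],0],[45,[0,0,3],0],[45,[0,0,0],0],[45,[0,0,0],0]]' 30; python3 snap.py wpre; python3 - <<'E'
import cv2
im=cv2.imread("pics/wpre.png");cv2.imwrite("pics/v1.png",im)
E
```

```text
clock: 4.7
ee_pos: [0.5988, -0.3028, 0.1853]
orientation: [3.141, 0.0, 1.534]
wrist_force: [0.2, 0.4, 0.6]
grip_width: 0.0385
finger_force: 0.0
4.75 [ 0.59899986 -0.30327336  0.18625753] [3.13924833e+00 1.22374001e-03 1.53382742e+00] 0.012215318608608127
```

View pics/v1.png

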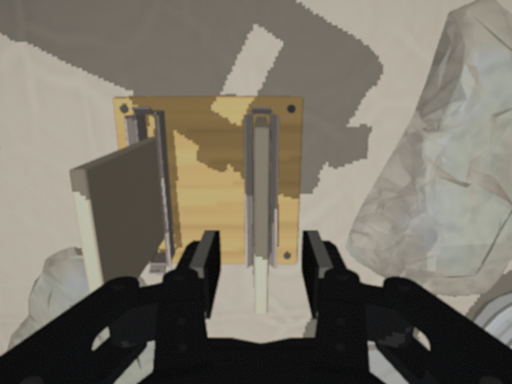

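The card at column 261 is centred between the fingers, with the left finger clear of the tall card. I continue down and grip.

```bash
python3 -m crank '[[45,[0.1,0,2.2],0],[45,[0,0,2.2],0],[45,[0,0,1.7],0],[45,[0,0,0],0],[0,[0,0,0],0],[0,[0,0,0],0],[0,[0,0,0],0],[0,[0,0,0],0],[0,[0,0,0],0],[0,[0,0,0],0]]' 30; python3 -m crank '[[0,[0,0,0],0]]'
```

```text
clock: 5.75
ee_pos: [0.5989, -0.3032, 0.1246]
orientation: [3.139, 0.001, 1.533]
wrist_force: [-0.5, 0.6, 6.1]
grip_width: 0.0075
finger_force: 30.3
clock: 5.85
ee_pos: [0.5989, -0.3032, 0.1246]
orientation: [3.139, 0.001, 1.533]
wrist_force: [-1.5, 0.1, 7.2]
grip_width: 0.0076
finger_force: 30.3
```

```bash
python3 -m crank '[[0,[0,0,-2],0],[0,[0,0,-4],0],[0,[0,0,-4],0],[0,[0,0,-4],0],[0,[0,0,0],0]]' && python3 -m crank '[[0,[3.8,-1.8,0],0],[0,[3.8,-1.8,0],0],[0,[3.8,-1.8,0],0],[0,[3.8,-1.8,0],0],[0,[3.8,-1.8,0],0],[0,[3.8,-1.8,0],0],[0,[3.8,-1.8,0],0.019],[0,[0,0,3],0],[0,[0,0,3],0],[0,[0,0,0],0]]'; python3 -m crank '[[0,[0,0,0],0],[0,[0,0,0],0]]'; python3 snap.py wh1; python3 - <<'E'
from h import *
cv2.imwrite("pics/toph1.png",robot.read_camera("top"));cv2.imwrite("pics/sceneh1.png",robot.read_camera("scene"))
E
```

```text
clock: 6.35
ee_pos: [0.5994, -0.3034, 0.2702]
orientation: [3.132, 0.005, 1.533]
wrist_force: [0.1, 0.3, 0.2]
grip_width: 0.0076
finger_force: 29.3
clock: 7.35
ee_pos: [0.4811, -0.0319, 0.2]
orientation: [-3.136, -0.0, 1.514]
wrist_force: [-0.7, 0.2, 1.1]
grip_width: 0.0074
finger_force: 29.5
clock: 7.55
ee_pos: [0.4831, -0.0326, 0.2043]
orientation: [3.14, 0.0, 1.513]
wrist_force: [-0.3, -0.8, -0.8]
grip_width: 0.0075
finger_force: 29.5
7.6 [ 0.48308997 -0.03253773  0.2043105 ] [3.13939821e+00 1.90942548e-04 1.51344120e+00] 0.007039294873496925
```

View pics/wh1.png

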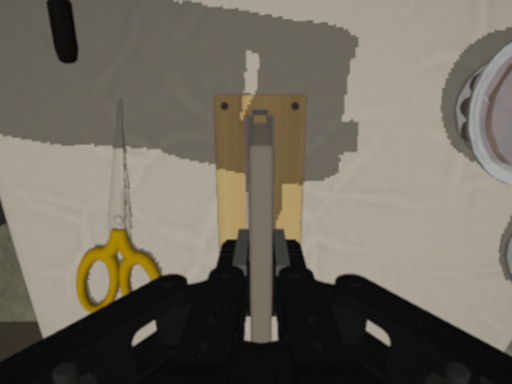

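The card is held square, its top edge running from about (260,145) to (261,342), with the pocket below it and screws at (225,105) and (296,105). Next I work out the offset between card and pocket.

```bash
python3 - <<'E'
from h import *
import pickle
c=pickle.load(open("wh1.pkl","rb"));im=cv2.imread("pics/wh1.png");g=cv2.cvtColor(im,cv2.COLOR_BGR2GRAY)
print("col258-264 top",g[136:156,257:264].mean(1).round().tolist());print("bot",g[330:350,257:264].mean(1).round().tolist())
for v in (160,180,200,220): print(v,g[v,244:280].tolist())
bh=cv2.morphologyEx(g,cv2.MORPH_BLACKHAT,np.ones((9,9)));S=[]
for u,v in((225,105),(296,105)):
    w=bh[v-5:v+6,u-5:u+6].astype(float);w=np.maximum(w-w.max()*.4,0);yy,xx=np.mgrid[-5:6,-5:6]
    S.append(onz(c,(u+(w*xx).sum()/w.sum(),v+(w*yy).sum()/w.sum()),.008)*1000)
S=np.array(S);d=S[1]-S[0];print(S,d);y=np.arctan2(d[1],d[0]);ey=np.array([-np.sin(-.057),np.cos(-.057)]);print("yaw",y,"stand",S.mean(0)[:2]-62*ey)
for v in(144,145,146,147): print(v,onz(c,(260,v),.1717)*1000)
for v in(340,341,342,343): print(v,onz(c,(261,v),.1717)*1000)
E
```

```text
col258-264 top [79.0, 79.0, 79.0, 79.0, 80.0, 79.0, 80.0, 79.0, 83.0, 92.0, 104.0, 109.0, 110.0, 111.0, 112.0, 112.0, 112.0, 112.0, 112.0, 112.0]
bot [110.0, 109.0, 110.0, 109.0, 110.0, 109.0, 109.0, 110.0, 109.0, 110.0, 110.0, 105.0, 83.0, 47.0, 18.0, 12.0, 12.0, 10.0, 10.0, 12.0]
160 [90, 94, 91, 84, 84, 89, 99, 103, 108, 110, 112, 112, 112, 113, 112, 112, 112, 113, 112, 113, 112, 112, 111, 112, 112, 110, 106, 104, 95, 85, 84, 91, 98, 98, 97, 97]
180 [147, 125, 99, 84, 82, 86, 97, 103, 108, 111, 112, 112, 113, 112, 113, 112, 112, 112, 113, 112, 112, 113, 112, 112, 112, 110, 106, 100, 91, 87, 86, 93, 98, 97, 96, 95]
200 [150, 146, 142, 131, 112, 97, 96, 103, 107, 111, 111, 111, 112, 112, 112, 111, 112, 113, 112, 113, 113, 112, 112, 112, 111, 109, 106, 98, 91, 91, 96, 96, 98, 97, 95, 93]
220 [148, 141, 143, 141, 124, 101, 97, 101, 106, 110, 111, 112, 111, 112, 111, 111, 111, 111, 111, 112, 112, 111, 112, 112, 111, 108, 105, 98, 89, 87, 93, 109, 131, 143, 150, 153]
[[458.06844419  30.7458503    8.        ]
 [514.02675208  27.48328489   8.        ]] [55.95830788 -3.26256541  0.        ]
yaw -0.058237574463632646 stand [482.51551148 -32.78474067]
144 [486.0423088   23.28623676 171.7       ]
145 [486.02404303  22.9708553  171.7       ]
146 [486.00574811  22.65497473 171.7       ]
147 [485.9874239   22.33859286 171.7       ]
340 [482.08220467 -51.60717514 171.7       ]
341 [482.05518234 -52.08077684 171.7       ]
342 [482.0280879  -52.55564434 171.7       ]
343 [482.00092096 -53.03178461 171.7       ]
```

```bash
python3 -m crank '[[0,[-0.05,0,1.5],0.001],[0,[0,0,1.5],0],[0,[0,0,1.2],0],[0,[0,0,0.8],0],[0,[0,0,0],0],[0,[0,0,0],0]]'; python3 -m crank '[[0,[0,0,0.5],0],[0,[0,0,0.3],0],[0,[0,0,0],0]]'
```

```text
clock: 8.3
ee_pos: [0.4827, -0.0328, 0.1533]
orientation: [3.141, 0.0, 1.513]
wrist_force: [-0.1, -0.4, -0.8]
grip_width: 0.0074
finger_force: 29.5
clock: 8.6
ee_pos: [0.4824, -0.0328, 0.1446]
orientation: [-3.141, -0.0, 1.513]
wrist_force: [-0.7, -0.0, -0.8]
grip_width: 0.0076
finger_force: 29.5
```

```bash
python3 -m crank '[[0,[0,0,0.4],0],[0,[0,0,0.4],0],[0,[0,0,0.4],0],[0,[0,0,0.3],0],[0,[0,0,0],0],[0,[0,0,0],0]]';  python3 -m crank '[[0,[0,0,0.3],0],[0,[0,0,0.3],0],[0,[0,0,0],0]]'
```

```text
clock: 9.2
ee_pos: [0.4826, -0.0328, 0.1299]
orientation: [-3.142, -0.0, 1.513]
wrist_force: [-0.3, -0.5, -0.3]
grip_width: 0.0076
finger_force: 29.5
clock: 9.5
ee_pos: [0.483, -0.0328, 0.1244]
orientation: [3.14, 0.0, 1.513]
wrist_force: [0.8, 0.5, 5.1]
grip_width: 0.0078
finger_force: 30.5
```

```bash
python3 -m crank '[[0,[0,0,0.1],0],[0,[0,0,0],0],[45,[0,0,0],0],[45,[0,0,0],0],[45,[0,0,0],0],[45,[0,0,0],0],[45,[0,0,0],0]]';  python3 -m crank '[[45,[0,0,-3],0],[45,[0,0,-3],0],[100,[0,0,-4],0],[100,[0,0,-4],0],[100,[0,0,-4],0],[100,[0,0,0],0],[100,[0,0,0],0]]'; python3 snap.py wst2; python3 - <<'E'
from h import *
cv2.imwrite("pics/scene2.png",robot.read_camera("scene"))
a=cv2.imread("pics/wst2.png")[60:310,150:380];b=cv2.imread("pics/scene2.png")[160:230,200:270]
cv2.imwrite("pics/m2.png",np.hstack([cv2.resize(a,(400,435)),cv2.resize(b,(400,435),interpolation=cv2.INTER_CUBIC)]))
E
```

```text
clock: 10.2
ee_pos: [0.4825, -0.0328, 0.1227]
orientation: [-3.141, -0.0, 1.513]
wrist_force: [-0.6, 0.2, -0.4]
grip_width: 0.0384
finger_force: 0.0
clock: 10.9
ee_pos: [0.4825, -0.0328, 0.3031]
orientation: [3.14, 0.0, 1.513]
wrist_force: [-0.3, 0.2, -0.1]
grip_width: 0.0848
finger_force: 0.0
10.95 [ 0.48228159 -0.03275575  0.30212109] [-3.14071824e+00 -6.56830901e-05  1.51279750e+00] 0.01872696776004567
```

View pics/m2.png

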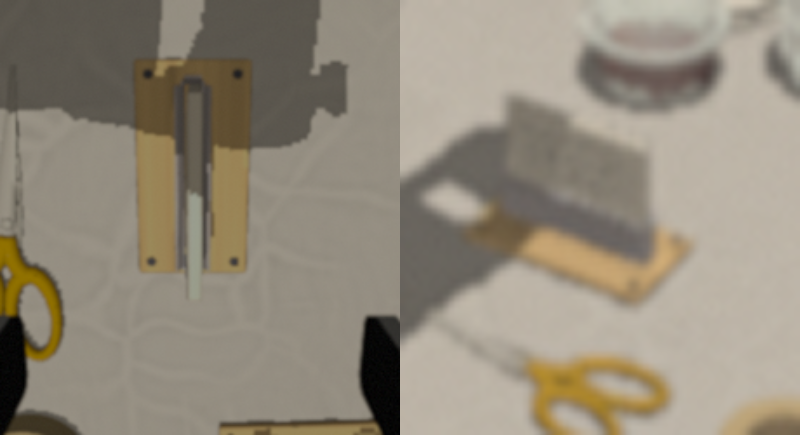

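The card stands in the pocket with its top edge at (193,85)–(193,299), upright in the scene view. Now I'll measure the seated card and the clip's position.

```bash
python3 - <<'E'
from h import *
import pickle
c=pickle.load(open("wst2.pkl","rb"));g=cv2.cvtColor(cv2.imread("pics/wst2.png"),cv2.COLOR_BGR2GRAY).astype(int)
print("low",g[224:240,259:263].mean(1).round().tolist(),"up",g[100:122,261:264].mean(1).round().tolist())
for v in(115,130,180,200,215,225):print(v,g[v,250:276].tolist())
for u,v in((262,108),(262,110),(262,112),(261,230),(261,232)):print(u,v,onz(c,(u,v),.092)*1000)
c=pickle.load(open("wbin.pkl","rb"));g=cv2.cvtColor(cv2.imread("pics/wbin.png"),cv2.COLOR_BGR2GRAY).astype(int)
for v in range(140,194,4):print(v,g[v,230:306:2].tolist())
E
```

```text
low [152.0, 153.0, 152.0, 152.0, 152.0, 152.0, 152.0, 150.0, 146.0, 143.0, 142.0, 142.0, 143.0, 143.0, 144.0, 143.0] up [87.0, 85.0, 83.0, 81.0, 73.0, 63.0, 56.0, 55.0, 59.0, 63.0, 65.0, 65.0, 71.0, 83.0, 93.0, 96.0, 96.0, 96.0, 96.0, 96.0, 96.0, 95.0]
115 [74, 71, 66, 63, 60, 64, 75, 82, 88, 94, 95, 96, 95, 97, 95, 89, 76, 66, 64, 66, 71, 75, 82, 84, 84, 82]
130 [78, 73, 68, 63, 62, 64, 73, 81, 88, 93, 95, 95, 96, 97, 95, 89, 76, 66, 63, 66, 73, 75, 80, 82, 85, 83]
180 [131, 128, 112, 93, 89, 92, 92, 110, 135, 150, 155, 153, 154, 155, 151, 137, 102, 69, 66, 82, 97, 106, 122, 134, 135, 133]
200 [122, 119, 100, 87, 90, 99, 98, 114, 137, 150, 153, 154, 154, 154, 151, 138, 103, 69, 84, 114, 125, 130, 135, 135, 132, 133]
215 [124, 123, 118, 119, 127, 129, 116, 111, 132, 150, 153, 154, 153, 153, 150, 138, 125, 120, 124, 128, 130, 130, 132, 132, 131, 130]
225 [145, 144, 143, 142, 141, 143, 136, 127, 136, 150, 154, 154, 153, 153, 150, 141, 139, 140, 140, 140, 141, 140, 139, 139, 141, 140]
262 108 [487.23751279  26.3003046   92.        ]
262 110 [487.14411014  24.6605919   92.        ]
262 1
[... 1750 characters left out ...]
09, 132, 131]
180 [176, 177, 173, 109, 13, 10, 67, 130, 174, 179, 178, 177, 176, 177, 179, 162, 82, 119, 97, 72, 70, 72, 70, 71, 71, 73, 68, 69, 64, 22, 9, 8, 7, 9, 32, 89, 99, 98]
184 [175, 175, 175, 165, 162, 176, 182, 181, 181, 180, 180, 180, 179, 179, 181, 144, 85, 123, 86, 54, 57, 60, 63, 66, 67, 71, 70, 71, 68, 35, 6, 7, 6, 11, 38, 71, 72, 72]
188 [175, 178, 179, 180, 179, 176, 175, 175, 174, 174, 173, 172, 172, 174, 179, 146, 102, 118, 68, 48, 49, 49, 49, 50, 49, 49, 48, 47, 49, 50, 45, 33, 8, 11, 36, 53, 55, 57]
192 [178, 180, 179, 176, 174, 174, 176, 177, 176, 176, 175, 174, 173, 175, 178, 147, 114, 111, 55, 49, 50, 49, 49, 49, 48, 48, 50, 48, 50, 48, 48, 52, 49, 48, 48, 49, 48, 49]
```

```bash
python3 - <<'E'
from h import *
import pickle
c=pickle.load(open("wbin.pkl","rb"))
L=[onz(c,p,.118)*1000 for p in((238.5,146.5),(237.5,181.5))];R=[onz(c,p,.118)*1000 for p in((302,155),(298,190))]
print(L,R);l=(L[0]+L[1])/2;r=(R[0]+R[1])/2;d=r-l;print("mid",(l+r)/2,"d",np.linalg.norm(d),"yaw",np.arctan2(d[1],d[0]))
for a,b in(L,R): e=a-b;print(np.linalg.norm(e),np.arctan2(-e[0],e[1]))
s=robot.sense();print(s["ee_pos"],s["orientation"])
E
```

```text
[array([389.00321708, 238.6338303 , 118.        ]), array([386.96075192, 210.20152795, 118.        ])] [array([438.93819027, 230.63616956, 118.        ]), array([435.95404023, 201.79326803, 118.        ])]
mid [412.71404988 220.31619896 118.        ] d 50.13969275288795 yaw -0.1643408786451416
28.50556928625782 -0.07171289359555373
28.996863971827878 -0.10309538495214665
[ 0.48219571 -0.03272588  0.30166152] [-3.13963625e+00 -1.69932664e-04  1.51281243e+00]
```

```bash
python3 -m crank '[[100,[4.14,-1.4,0],0],[100,[4.14,-1.4,0],0],[100,[4.14,-1.4,0],0],[100,[4.14,-1.4,0],0],[100,[4.14,-1.4,0],0],[100,[4.14,-1.4,0],0],[100,[0,0,2.7],0.107],[100,[0,0,2.7],0],[100,[0,0,2.7],0],[100,[0,0,0],0]]' && python3 -m crank '[[100,[0,0,0],0],[100,[0,0,0],0]]' >/dev/null; python3 snap.py wc; python3 - <<'E'
import cv2
a=cv2.imread("pics/wc.png");cv2.imwrite("pics/wc2.png",cv2.resize(a,(800,600)))
E
```

```text
clock: 12.0
ee_pos: [0.4116, 0.2195, 0.218]
orientation: [-3.135, 0.004, 1.406]
wrist_force: [-0.4, -0.3, 0.4]
grip_width: 0.0854
finger_force: 0.0
12.25 [0.41345264 0.22017331 0.22301837] [ 3.14015752e+00 -9.33074238e-04  1.40565603e+00] 0.007820610406650682
```

View pics/wc2.png

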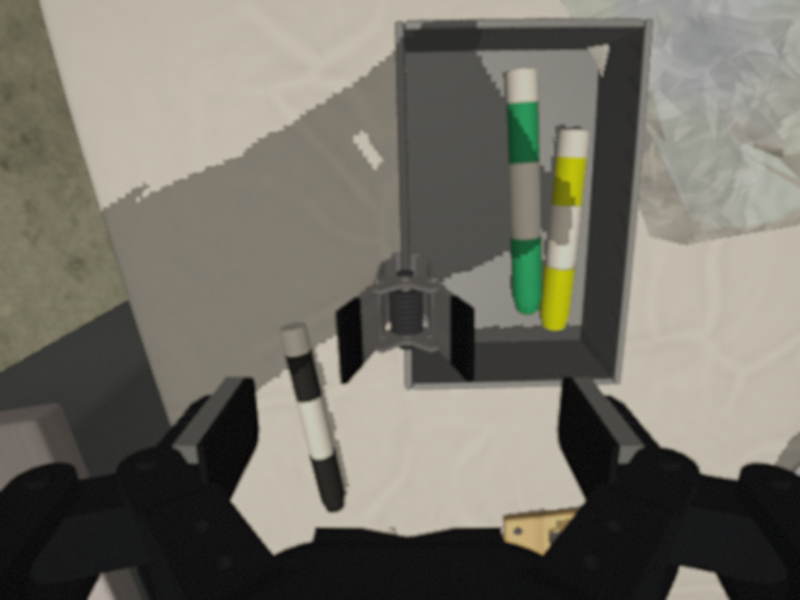

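The clip is square to the gripper and centred at column 406, with the fingers' mid-line at 408. Its handle-top edges are at (336,308)–(343,383) and (474,303)–(474,379). I check these against the TCP.

```bash
python3 - <<'E'
from h import *
import pickle
c=pickle.load(open("wc.pkl","rb"));P=np.array([onz(c,np.array(p)*.64,.118)*1000 for p in((336,308),(343,383),(474,303),(474,379))]);print(P);m=P.mean(0);print(m)
t=np.array([413.5,220.2]);y=1.4057;d=m[:2]-t;print("tool x,y mm",d@[np.cos(y),np.sin(y)],d@[np.sin(y),-np.cos(y)])
E
```

```text
[[390.63508857 239.34714745 118.        ]
 [387.18962868 209.89599339 118.        ]
 [439.79173131 233.03838363 118.        ]
 [435.99251971 203.39479889 118.        ]]
[413.40224207 221.41908084 118.        ]
tool x,y mm 1.1864381647546247 -0.2967813745260411
```

```bash
python3 -m crank '[[100,[0.12,0,1.5],-0.02],[100,[0,0,2],0],[100,[0,0,2],0],[100,[0,0,1.8],0],[100,[0,0,0],0],[100,[0,0,0],0]]' 50; python3 -m crank '[[70,[0,0,0],0],[60,[0,0,0],0],[50,[0,0,0],0],[40,[0,0,0],0],[30,[0,0,0],0],[20,[0,0,0],0],[20,[0,0,0],0],[20,[0,0,0],0],[20,[0,0,0],0],[20,[0,0,0],0]]' 50; python3 snap.py wg
```

```text
clock: 12.85
ee_pos: [0.4137, 0.2214, 0.1499]
orientation: [3.141, -0.0, 1.426]
wrist_force: [-0.3, -0.6, -0.5]
grip_width: 0.0854
finger_force: 0.0
clock: 13.85
ee_pos: [0.4136, 0.2219, 0.151]
orientation: [3.14, -0.002, 1.426]
wrist_force: [-9.4, 1.1, 26.0]
grip_width: 0.0235
finger_force: 47.9
13.9 [0.41357517 0.22191373 0.15102567] [ 3.14007164e+00 -1.99395313e-03  1.42577320e+00] 0.0023986912861868295
```

```bash
python3 -m crank '[[0,[0,0,-0.3],0],[0,[0,0,-0.5],0],[0,[0,0,-0.5],0],[0,[0,0,0],0]]' 50; python3 -m crank '[[0,[0,0,-1.5],0],[0,[0,0,-3],0],[0,[0,0,-3],0],[0,[0,0,-2],0],[0,[0,0,0],0],[0,[0,0,0],0]]'; python3 snap.py wl; python3 - <<'E'
from h import *
cv2.imwrite("pics/scenel.png",robot.read_camera("scene"))
a=cv2.imread("pics/wl.png")[140:384,140:380];b=cv2.imread("pics/scenel.png")[130:210,120:200]
cv2.imwrite("pics/m3.png",np.hstack([cv2.resize(a,(400,400)),cv2.resize(b,(400,400),interpolation=cv2.INTER_CUBIC)]))
E
```

```text
clock: 14.3
ee_pos: [0.4135, 0.2213, 0.1626]
orientation: [3.141, -0.001, 1.426]
wrist_force: [0.3, 0.4, -0.5]
grip_width: 0.0236
finger_force: 49.4
clock: 14.9
ee_pos: [0.4131, 0.2212, 0.2563]
orientation: [-3.141, 0.0, 1.426]
wrist_force: [0.1, 0.9, -1.7]
grip_width: 0.0234
finger_force: 49.4
14.95 [0.41295005 0.22107902 0.2557455 ] [-3.14030304e+00  8.17133974e-04  1.42572801e+00] 0.008562342087092561
```

View pics/m3.png

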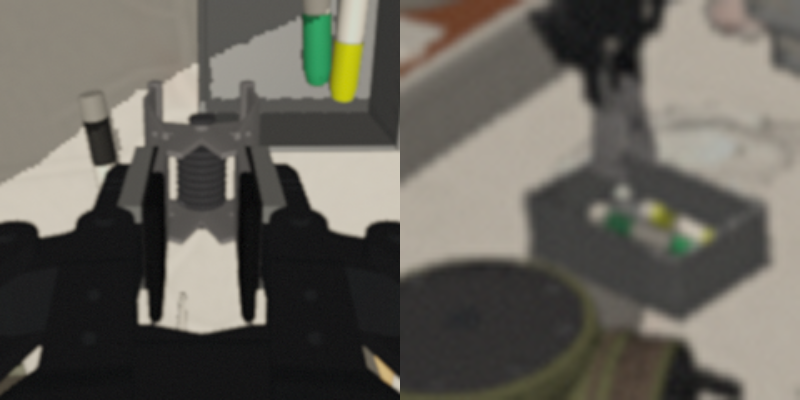

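The clip is held squeezed. The pair of jaw tips at (155,85) and (247,85) is centred and parted by about 34 mm between centres. The bin and pens are undisturbed. Next I move above the card.

```bash
python3 -m crank '[[0,[-4,1.77,0],0],[0,[-4,1.77,0],0],[0,[-4,1.77,0],0],[0,[-4,1.77,0],0],[0,[-4,1.77,0],0],[0,[-4,1.77,0],0],[0,[0,0,0],-0.088],[0,[0,0,0],0],[0,[0,0,0],0],[0,[0,0,0],0]]' 50; python3 snap.py wo; python3 - <<'E'
from h import *
import pickle
c=pickle.load(open("wl.pkl","rb"));tcp=np.array([412.95,221.08]);y=1.4257
for u,v in((233,191.5),(288.3,191.5)):
    p=onz(c,(u,v),.129)[:2]*1000-tcp;print("tip tool x,y",p@[np.cos(y),np.sin(y)],p@[np.sin(y),-np.cos(y)])
c=pickle.load(open("wo.pkl","rb"));g=cv2.cvtColor(cv2.imread("pics/wo.png"),cv2.COLOR_BGR2GRAY).astype(int)
print([np.round(proj(c,(.4833-.058*d*-1*1 ,-.032+d,.092)),1).tolist() for d in(.0,.055,-.055)])
v0=int(proj(c,(.4865,.023,.092))[1]);print(v0)
for v in range(v0-8,v0+30,3):print(v,g[v,236:286].tolist())
E
```

```text
clock: 16.0
ee_pos: [0.4835, -0.0308, 0.2565]
orientation: [-3.141, -0.0, 1.513]
wrist_force: [-0.0, 0.2, -0.7]
grip_width: 0.0232
finger_force: 49.4
16.05 [ 0.48351933 -0.03081862  0.2566647 ] [-3.14120601e+00 -5.52401356e-05  1.51371362e+00] 0.006875145634667106
tip tool x,y 11.689529154555498 -17.4739361112475
tip tool x,y 11.690248934668292 17.34531333710534
[[260.8, 193.5], [260.8, 118.7], [260.7, 259.3]]
118
110 [97, 97, 98, 111, 138, 150, 151, 143, 123, 106, 98, 97, 94, 95, 97, 98, 95, 87, 77, 72, 71, 72, 72, 71, 73, 72, 70, 72, 71, 74, 82, 89, 96, 100, 102, 102, 104, 104, 103, 102, 102, 100, 99, 97, 98, 99, 99, 98, 98, 97]
113 [97, 97, 97, 106, 120, 124, 112, 97, 92, 90, 89, 89, 89, 90, 91, 92, 94, 89, 83, 84, 89, 84, 77, 73, 72, 70, 70, 70, 70, 76, 87, 92, 88, 89, 92, 94, 96, 100, 102, 102, 101, 99, 99, 97, 97, 99, 99, 98, 99, 97]
116 [97, 96, 98, 97, 98, 96, 95, 94, 93, 91, 88, 86, 88, 85, 81, 78, 78, 79, 80, 91, 95, 87, 81, 80, 81, 81, 80, 80, 80, 80, 86, 82, 79, 77, 81, 88, 93, 100, 101, 101, 101, 99, 98, 98, 99, 98, 98, 98, 97, 97]
119 [97, 97, 97, 97, 97, 97, 96, 94, 93
[... 1439 characters left out ...]
101, 100, 99, 97, 98, 98, 99, 99, 98, 99, 97]
140 [97, 97, 97, 98, 96, 96, 96, 95, 93, 94, 93, 93, 93, 90, 84, 78, 77, 74, 71, 84, 97, 108, 113, 116, 115, 115, 115, 116, 114, 110, 100, 87, 78, 80, 87, 90, 90, 96, 100, 101, 100, 99, 96, 98, 97, 99, 100, 98, 98, 97]
143 [98, 96, 98, 98, 97, 96, 96, 94, 94, 96, 94, 93, 92, 91, 85, 79, 78, 74, 72, 82, 99, 110, 113, 114, 114, 114, 115, 116, 115, 110, 100, 86, 77, 81, 87, 90, 92, 96, 100, 100, 100, 99, 97, 97, 99, 98, 99, 99, 98, 98]
146 [96, 97, 96, 97, 97, 97, 95, 94, 93, 94, 96, 97, 97, 92, 84, 80, 77, 75, 72, 84, 100, 109, 113, 115, 115, 114, 115, 114, 115, 109, 99, 86, 79, 80, 87, 90, 92, 98, 100, 101, 100, 98, 98, 97, 98, 99, 99, 99, 98, 97]
```

```bash
python3 - <<'E'
from h import *
import pickle
g=cv2.cvtColor(cv2.imread("pics/wl.png"),cv2.COLOR_BGR2GRAY).astype(int)
for v in range(176,236,3):print(v,g[v,222:302:2].tolist())
g=cv2.cvtColor(cv2.imread("pics/wo.png"),cv2.COLOR_BGR2GRAY).astype(int);print()
for v in range(176,200,2):print(v,g[v,222:302:2].tolist())
c=pickle.load(open("wo.pkl","rb"))
def q(x,y,z): # tool coords rel TCP (mm, z down from tcp)
    a=1.5137;t=np.array([.4835,-.0308,.2567]);return proj(c,t+np.array([np.cos(a)*x+np.sin(a)*y,np.sin(a)*x-np.cos(a)*y,-z])/1000 if 0 else t+np.array([np.cos(a)*x+np.sin(a)*y,np.sin(a)*x-np.cos(a)*y,-z])/1000).round(1)
for n,p in dict(tipR=(18,17,127),tipRtop=(18,17,124),jaw=(18,12,105),handtop=(15,12.5,33),handbot=(15,12.5,74),pin=(18,0,83)).items():print(n,q(*p))
E
```

```text
176 [132, 133, 132, 132, 132, 131, 129, 129, 128, 129, 127, 128, 130, 132, 136, 135, 134, 134, 111, 84, 83, 84, 141, 158, 157, 157, 158, 157, 157, 157, 156, 156, 155, 156, 155, 156, 155, 155, 155, 155]
179 [133, 132, 131, 131, 132, 131, 131, 130, 130, 130, 130, 130, 132, 132, 134, 134, 151, 191, 160, 89, 83, 83, 141, 158, 157, 156, 157, 156, 156, 156, 156, 156, 156, 156, 156, 156, 154, 154, 155, 154]
182 [134, 136, 136, 136, 135, 136, 135, 135, 135, 134, 134, 134, 134, 134, 170, 186, 195, 203, 171, 90, 83, 83, 110, 156, 157, 157, 156, 157, 156, 156, 156, 157, 155, 155, 156, 154, 155, 154, 154, 154]
185 [136, 136, 136, 135, 135, 134, 132, 132, 132, 131, 131, 141, 188, 200, 198, 195, 195, 198, 165, 90, 82, 82, 109, 155, 158, 156, 157, 156, 157, 155, 156, 155, 156, 155, 155, 155, 154, 154, 154, 153]
188 [135, 133, 132, 132, 125, 117, 118, 124, 132, 149, 164, 197, 202, 202, 199, 196, 194, 195, 156, 84, 84, 83, 95, 145, 157, 157, 156, 156, 156, 156, 155, 152, 146, 139, 144, 151, 155, 154, 153, 154]
191 [131, 131, 133, 113, 100, 106, 106, 109, 170, 192, 195, 198, 201, 202, 201, 198, 195, 1
[... 4409 characters left out ...]
4 [172, 153, 151, 123, 67, 61, 80, 84, 142, 157, 155, 152, 154, 154, 131, 104, 102, 101, 112, 114, 114, 113, 90, 78, 100, 112, 143, 157, 155, 157, 153, 97, 78, 68, 60, 101, 152, 151, 169, 168]
196 [172, 153, 145, 107, 61, 59, 79, 82, 140, 156, 155, 153, 154, 153, 130, 105, 103, 101, 111, 113, 114, 114, 90, 77, 112, 113, 142, 157, 155, 157, 154, 96, 78, 65, 57, 83, 138, 150, 171, 169]
198 [172, 151, 114, 69, 56, 59, 80, 83, 141, 157, 155, 153, 154, 152, 130, 104, 105, 117, 133, 136, 157, 165, 116, 85, 140, 117, 141, 156, 156, 157, 153, 97, 79, 63, 55, 59, 92, 143, 170, 171]
tipR [288.3 181.9]
tipRtop [288.7 183.2]
jaw [282.5 192.2]
handtop [296.8 260.4]
handbot [287.6 217.6]
pin [261.  205.2]
```

```bash
python3 -m crank '[[0,[0.06,0,1],0],[0,[0,0,1.2],0],[0,[0,0,1.2],0],[0,[0,0,1],0],[0,[0,0,0],0]]' 50; python3 -m crank '[[0,[0,0,0.7],0],[0,[0,0,0.6],0],[0,[0,0,0],0],[0,[0,0,0],0]]'; python3 snap.py wf; python3 - <<'E'
from h import *
import pickle
g=cv2.cvtColor(cv2.imread("pics/wf.png"),cv2.COLOR_BGR2GRAY).astype(int)
for v in (150,165,180,186,189,192,195,198,204):print(v,g[v,222:302:2].tolist())
c=pickle.load(open("wf.pkl","rb"));print(proj(c,(.4868,.023,.092)),proj(c,(.4833,-.032,.092)),proj(c,(.4844,-.014,.072)))
print(g[70:110:2,255:266].mean(1).round().tolist())
E
```

```text
clock: 16.55
ee_pos: [0.4831, -0.0309, 0.2111]
orientation: [-3.139, -0.0, 1.514]
wrist_force: [-0.2, 0.1, -0.1]
grip_width: 0.0237
finger_force: 49.4
clock: 16.95
ee_pos: [0.4838, -0.031, 0.1999]
orientation: [3.142, 0.0, 1.514]
wrist_force: [1.6, -0.7, 0.1]
grip_width: 0.0234
finger_force: 49.4
17.0 [ 0.48381039 -0.03098892  0.20010888] [3.14122748e+00 4.17220925e-05 1.51377498e+00] 0.003497772918751563
150 [103, 105, 103, 101, 102, 102, 100, 100, 100, 97, 100, 99, 90, 82, 82, 72, 100, 117, 118, 119, 119, 119, 113, 90, 82, 94, 96, 105, 104, 103, 101, 101, 103, 101, 100, 99, 101, 99, 100, 103]
165 [102, 104, 103, 101, 101, 100, 102, 102, 99, 97, 98, 98, 92, 84, 83, 80, 103, 118, 118, 118, 119, 119, 111, 89, 80, 95, 97, 104, 103, 103, 101, 100, 102, 101, 100, 101, 101, 100, 101, 104]
180 [162, 164, 163, 161, 162, 160, 161, 162, 161, 157, 160, 127, 93, 83, 80, 73, 99, 117, 119, 119, 119, 118, 110, 85, 82, 96, 102, 104, 104, 102, 101, 102, 102, 102, 101, 101, 101, 101, 101, 105]
186 [162, 164, 163, 162, 162, 161, 162, 161, 160, 158, 159, 127, 94, 84, 82, 75, 99, 116, 120, 119, 119, 119
[... 562 characters left out ...]
 119, 119, 119, 110, 83, 81, 93, 121, 162, 163, 162, 156, 100, 82, 70, 61, 100, 159, 161, 160, 158]
198 [162, 164, 132, 71, 59, 61, 83, 86, 144, 158, 159, 145, 102, 82, 80, 69, 97, 117, 120, 120, 119, 120, 108, 82, 82, 94, 120, 162, 162, 161, 156, 101, 83, 67, 58, 62, 103, 156, 161, 159]
204 [162, 158, 89, 64, 62, 60, 81, 87, 143, 158, 159, 144, 102, 90, 101, 89, 96, 117, 120, 119, 119, 119, 108, 83, 82, 93, 119, 161, 162, 161, 154, 93, 84, 67, 58, 64, 67, 144, 161, 158]
[260.80843177 126.35038333] [260.17605683 221.85776339] [260.30881573 182.98288721]
[134.0, 133.0, 134.0, 126.0, 123.0, 123.0, 123.0, 123.0, 123.0, 124.0, 123.0, 115.0, 113.0, 107.0, 106.0, 109.0, 109.0, 109.0, 109.0, 109.0]
```

```bash
python3 -m crank '[[0,[0.1,0,0.1],0],[0,[0,0,0],0],[0,[0,0,0],0],[0,[0,0,0],0],[0,[0,0,0],0]]' 50; python3 - <<'E'
from h import *
a=cv2.cvtColor(robot.read_camera("wrist"),cv2.COLOR_BGR2GRAY).astype(int);c=robot.camera_model("wrist")
print("card end col",a[116:140,256:266].mean(1).round().tolist(),proj(c,(.4868,.023,.092)))
for v in(194,200):print(v,a[v,222:302:2].tolist())
# bystanders: top picture vs start over the rack's tall card, bin
t=robot.read_camera("top");t0=cv2.imread("pics/top0.png");d=cv2.absdiff(t,t0).max(2)
print("diff near-slot",(d[175:192,285:325]>40).mean(),"bin pens",(d[183:205,120:170]>40).mean(),"scissors",(d[220:250,205:268]>40).mean())
E
```

```text
clock: 17.5
ee_pos: [0.4838, -0.03, 0.1989]
orientation: [3.141, 0.0, 1.514]
wrist_force: [0.1, -0.2, -1.2]
grip_width: 0.0236
finger_force: 49.4
card end col [71.0, 72.0, 74.0, 75.0, 79.0, 83.0, 84.0, 84.0, 85.0, 84.0, 84.0, 84.0, 88.0, 98.0, 110.0, 116.0, 118.0, 119.0, 119.0, 119.0, 119.0, 119.0, 119.0, 119.0] [260.88891538 128.4387997 ]
194 [162, 164, 165, 129, 67, 66, 84, 91, 147, 158, 160, 129, 95, 83, 82, 76, 97, 116, 120, 119, 120, 119, 111, 86, 81, 96, 122, 163, 163, 161, 157, 99, 82, 71, 64, 106, 161, 162, 161, 159]
200 [162, 157, 94, 62, 58, 62, 84, 86, 144, 158, 159, 145, 103, 82, 81, 74, 98, 117, 120, 120, 119, 119, 110, 86, 80, 94, 121, 162, 162, 161, 155, 96, 82, 66, 59, 62, 69, 145, 160, 159]
diff near-slot 0.0 bin pens 0.0 scissors 0.4021164021164021
```

```bash
python3 -c "
from station import robot
print(robot.close_job())"
```

```text
the job is handed in; nothing more can be done
None
```

I handed the job in at about 17.6 s: the wide card stands home in the stand's pocket, and the clip is held squeezed open astride the middle of its top edge. By my measurements its jaw tips are about 2 cm below the edge, roughly 10 mm clear of the card on each side, and 1–3 mm off the card's middle. The tall card and the bin look unmoved in the top camera; I couldn't confirm the scissors there, because the image changed around them, probably from the arm and its shadow.

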